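# Draw out the paint tray with the pull hook

### The arm

A 6-joint arm with a two-finger parallel gripper is mounted at the origin on the work surface. World frame = base frame: x ahead of the robot, y to its left, z up, the work surface at z = 0. Lengths are in m, angles in rad, forces in N, time in s.
With the tool pointing down it reaches from about 0.3 to 0.775 m from the base axis. Payload 14.6 kg.
Tool frame: the origin (TCP) lies on the centre line of the jaws, within the pads' length; the fingertips stand 25 mm ahead of it and the grasp point (between the pads) lies 6 mm ahead of it (ctrl.tip_reach is the distance from the TCP to the fingertips, in m); z points along the fingers, y is the line along which they close (so a half turn about z gives the same grasp; the last joint's range is limited). The gripper opens to 94 mm and grips with 3 to 60 N. Pads are 16 mm wide; open, the fingers measure 119 mm over their backs; the gripper's body (75 mm by 177 mm) begins 78 mm behind the grasp point.
Start: joints at [1.117, 0.3, 1.521, -0, 1.321, -0.067], TCP at [0.207, 0.509, 0.23] pointing down, gripper open.
Joint ranges: [-3.03, 3.03], [-0.79, 2.21], [0.23, 2.52], [-1.04, 4.18], [0, 3.07], [-2.55, 2.55]. Speed limits (rad/s): [2.22, 2.22, 2.57, 3.14, 3.14, 3.14].

### API

Orientations are given as [roll, pitch, yaw] about the fixed x, y, z axes, in that order (R = Rz(yaw) Ry(pitch) Rx(roll)).
In Python, from station import ctrl gives the robot as it stands. The module is installed in compiled form; this text tells all that it offers.
- The arm moves only by the tool apply_moves, never from a script. Its argument "deltas" is a list of rows, each a list of 7 numbers: the closure in counts, from 0 (fully open) to 255 (shut), then the shift along the world's x, y, z in cm, then the turn, a rotation vector about the world's x, y, z in rad. In form: [[jaw, tx, ty, tz, ax, ay, az], ...]. A call has 1 to 10 rows; each row shifts and turns the commanded pose from where the row before left it; what a row does not reach is not made up. A row lasts 1/10 s, in which the tool goes at most 50 mm and 8.59 degrees, less where a joint would pass 70% of its speed; a pose out of reach is approached as far as the arm can. A call with a gripper value outside its range is refused whole. The fingers move at their own pace and stop on an object; "grip_force" is the grip in N (left out, the last holds). Time passes only in rows, so rows that do not move let the fingers close. It gives the time, the measured TCP pose, the force, the opening and the grip force at its end, in the units of the state.
- ctrl.get_obs(): the state, without advancing time (a new reading comes with each control period).
- ctrl.camera(name): name is "scene" or "top"; returns a dict with "img" (420x560x3 uint8, red, green, blue), "K" (3x3 intrinsics, pixels), "k1" (the pictures are not rectified: a ray, as slopes to the right and down, at radius r is drawn at 1 + k1 r^2 times it, then the intrinsics apply), "pose" (4x4, takes a point from camera to world coordinates). Camera axes: x right, y up, looking along -z (the intrinsics and any distortion apply to the point x, -y, -z); pixel columns grow to the right and rows downward; lengths in m; the calibration is good to about 2 mm. A picture is of the moment at which its call begins. There is no depth.
- ctrl.hand_in(): hands the job in; it is judged then, once.
The state is a dict: "time_s": time; "qpos": joint angles; "joint_vel": joint speeds; "tau": joint torques, N m; "ee_pos": TCP position; "eef_rot": TCP orientation; "force": force on the tool from outside, world axes, zero at the start; "moment": the same for the moment, N m; "grip_width": finger opening in m; "grip_force": force on a finger pad.
Only numpy, scipy, OpenCV 4.12 (cv2) and the standard library are available. Lean on these libraries where they do the work, as an engineer would, in place of code of your own. Each camera call takes 0.05 s, during which the arm holds its last target. There are 200 camera calls.

### The job

Take the red-handled pull hook from its fork stand, put its toe down through the finger hole in the yellow tab of the paint tray and gently draw the tray all the way out, past the stiff last bit of its travel until it sits firmly against its hard stop, with a steady pull and without yanking it. Then unhook, leave the tray out and hang the hook upright in its stand again. Move the tray only with the hook and leave the other things on the bench where they are.

Things in the scene. Friction and masses are not known exactly. Their poses are not given: they have to be found in the camera images.
- hook: pull hook, 100 g: red square handle 28 x 28 x 46 high on an 8 mm steel rod that runs straight down from its underside and ends in a toe bent at a right angle to its +x. Origin: centre of the handle's underside, z up (handle 0 to +46 mm). At the start it hangs upright in the stand, toe along the slot, pointing to the stand's +x
- hook_toe (a point): middle of the hook's toe, at hook x +6, z -49 mm. Rod axis ends at z -49; toe axis runs at z -49 from x 0 to x +12 with a round end, 8 mm thick: toe and rod together reach from x -4 to +16, the toe from z -53 to -45 mm
- stand: fixed aluminium fork stand, base 110 x 90 x 12 mm. Two upright walls, 60 long (x) x 14 thick, tops 80 mm above the bench, leave a 16 mm slot along the stand's x, open at both ends; rod and toe hang in the slot, the handle's underside rests on the wall tops. Origin: centre of the base's underside, z up
- cabinet: fixed low plywood tray unit, 240 deep (x) x 300 wide (y) x 110 high; the tray comes out of its front, towards its -x. Origin: centre of its underside
- tray: wooden tray in the unit's upper slot, front panel 272 mm wide. Slides straight out along its -x (the unit's -x). A yellow tab 52 long x 80 wide x 6 mm sticks out level with the panel's top edge (tab top 96 mm above the bench, open space below), with a finger hole in its middle. It already stands out a little at the start, by a varying amount. Origin: at bench level, 157 mm behind the hole
- tray_hole (a point): centre of the round finger hole, 30 mm in diameter, right through the 6 mm tab, at the tab's upper face; axes as tray. The tray slides with 3 to 5 N of drag. Its remaining travel is not known beforehand: 60 to 100 mm, then the catch. The hook must never press or pull on the tray with more than 18 N
- catch (a joint): how far the tray is drawn into its catch (m): a stiff last 3 mm of travel that takes 9 to 10 N, then a hard stop. 0 until it begins, 0.003 at the hard stop; it stays where it is left. So the tray is home when a steady pull of 11 to 14 N no longer moves it
- tube_red: red paint tube, 122 x 40 x 16, lying; origin under its middle (mm); a bystander
- tube_blue: blue paint tube, 122 x 40 x 16, lying; origin under its middle (mm); a bystander
- tube_yellow: yellow paint tube, 122 x 40 x 16, lying; origin under its middle (mm); a bystander
- tape_roll: cream masking-tape roll, 96 across, 36 high, lying flat on top of the tray unit; origin at the centre of its underside (mm); a bystander
- filler_tin: metal tin with a paper band, 84 across, 85 high, standing; origin at the centre of its underside (mm); a bystander
- white_bottle: white bottle with red cap, 68 across, 150 high, standing; origin at the centre of its underside (mm); a bystander
- scraper: painter's spatula lying flat, handle to its -x; origin under its middle (mm); a bystander
There are look-alikes about, which are no part of the job. What is shaped like the hook but blue or pink is not meant. Leave any blue look-alike of the stand alone.

How it is judged:
On the way, in this order (a step that is already met when the one before it is completed fails the run):
1. the hook's toe is down through the finger hole, below the tab (z of hook_toe in the frame of tray_hole between -0.045 and -0.01 m and horizontal distance between hook and tray_hole below 0.015 m), for 0.1 s.
2. the hook, still in the hole, has drawn the tray out and at least 1.5 mm into its catch (value of joint catch above 0.0015 m and distance of tray_hole from where it was at the start of the episode above 0.06 m and horizontal distance between hook and tray_hole below 0.018 m and z of hook_toe in the frame of tray_hole below -0.006 m), for 0.2 s.
At the end, for the whole second after the job is handed in: the tray is at least 1.5 mm into its catch and at least 60 mm further out than at the start; the hook hangs upright (within 0.12 rad) in the fork stand, its handle's underside on the wall tops (within 4 mm) and its rod within 25 mm of the stand's middle; hook and tray at rest (value of joint catch above 0.0015 m and distance of tray_hole from where it was at the start of the episode above 0.06 m and horizontal distance between hook and stand below 0.025 m and z of hook in the frame of stand between 0.076 and 0.084 m and angle between hook's own z axis and vertical below 0.12 rad and linear speed of hook below 0.02 m/s and linear speed of tray below 0.01 m/s); the robot touches nothing.
It fails at once if the hook presses or pulls on the tray with more than 18 N (contact force between hook and tray above 18 N).
It fails at once if the robot itself touches the tray (contact force between any of the fingers, the arm and tray above 1 N).
It fails at once if a bystander is moved more than 20 mm (distance of any of tube_red, tube_blue, tube_yellow, tape_roll, filler_tin, white_bottle, scraper from where it was at the start of the episode above 0.02 m).
It also fails if it takes over 59 s, if anything falls off the work surface, if the arm or the gripper's body presses on something with over 40 N, if the wrist force passes 120 N, or if a joint passes its speed limit or range.

## Working session

There is one attempt and no reset: what is moved stays moved. The work goes in short steps, Python scripts to look and compute and a tool call to move; the robot and the scene stay as the last step left them, time stands still between calls to the robot, and variables do not carry over. Pictures are saved under pics/ and viewed, at most 10 in all, crops included, and the job is handed in when it is done.

Besides the shell and the picture viewer there is one more tool, called as name([rows], argument=value, ...), one row to a line, values as JSON. apply_moves: Moves the arm, as the interface text tells. Its arguments: {"type":"object","properties":{"deltas":{"type":"array"},"grip_force":{"type":"number"}},"required":["deltas"]}

```bash
mkdir -p pics; cat > h.py <<'E'
import numpy as np, cv2
from station import ctrl
def snap(n,f=None):
    c=ctrl.camera(n)
    if f: cv2.imwrite('pics/'+f,c['img'][:,:,::-1])
    return c
def ray(c,u,v):
    K=c['K']; D=np.array([c['k1'],0,0,0,0.])
    p=cv2.undistortPoints(np.array([[[u,v]]],float),K,D,None,None,None).ravel() if 0 else cv2.undistortPoints(np.array([[[u,v]]],float),K,D).ravel()
    d=c['pose'][:3,:3]@np.array([p[0],-p[1],-1]); return c['pose'][:3,3],d
def onz(c,u,v,z):
    o,d=ray(c,u,v); return (o+d*(z-o[2])/d[2])
def proj(c,P):
    q=np.linalg.inv(c['pose'])@np.append(P,1); a,b=q[0]/-q[2],-q[1]/-q[2]; s=1+c['k1']*(a*a+b*b)
    return (c['K']@np.array([a*s,b*s,1]))[:2]
E
python3 - <<'E'
from h import *
for n in('top','scene'):
    c=snap(n,n+'0.png'); print(c['pose'].round(3),c['K'],c['k1'])
o=ctrl.get_obs(); print(o)
E
```

```text
[[-0.01   0.999 -0.05   0.503]
 [-1.    -0.009  0.009  0.012]
 [ 0.008  0.05   0.999  1.305]
 [ 0.     0.     0.     1.   ]] [[464.23414072   0.         286.79276132]
 [  0.         464.23414072 212.287059  ]
 [  0.           0.           1.        ]] -0.018937694677285243
[[ 0.588 -0.492  0.641  1.366]
 [ 0.809  0.36  -0.465 -0.559]
 [-0.002  0.792  0.61   0.852]
 [ 0.     0.     0.     1.   ]] [[513.961676     0.         281.86493788]
 [  0.         513.961676   206.56067018]
 [  0.           0.           1.        ]] -0.18409555490193982
{'time_s': 0.1, 'qpos': array([ 1.11742940e+00,  3.00401183e-01,  1.52150070e+00,  3.67763379e-06,
        1.32071324e+00, -6.66211039e-02]), 'joint_vel': array([-3.49754979e-05, -6.86905895e-04, -2.25104590e-03, -1.22804309e-03,
        9.11661983e-04,  2.85293620e-04]), 'tau': array([ 6.16641664e-04, -5.32649338e+01, -3.53279793e+01,  7.09325960e-02,
        2.34852458e-02, -4.61851059e-06]), 'ee_pos': array([0.20736924, 0.50918677, 0.22995868]), 'eef_rot': array([-3.14057269e+00, -7.16223267e-05,  2.75484588e+00]), 'force': array([0.00431121, 0.16408035, 0.02798291]), 'moment': array([ 0.04386665, -0.05864419,  0.03733183]), 'grip_force': 0.0, 'grip_width': 0.0939351458562645}
```

View pics/top0.png

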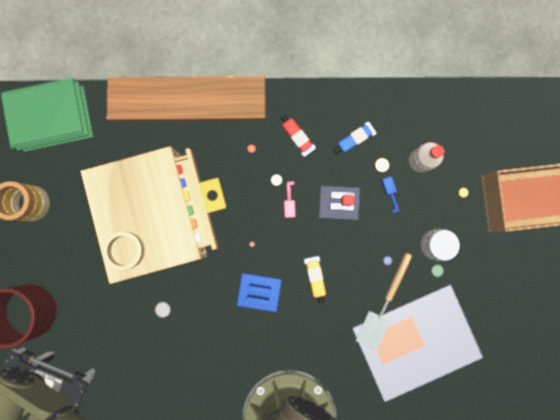

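View pics/scene0.png

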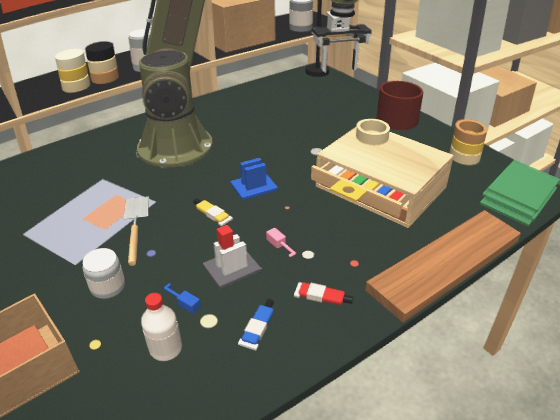

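```bash
python3 - <<'E'
from h import *
def mask(c,k):
    h=cv2.cvtColor(c['img'],cv2.COLOR_RGB2HSV).astype(int); H,S,V=h[...,0],h[...,1],h[...,2]
    return ({'red':((H<8)|(H>172))&(S>170)&(V>90),'yel':(H>22)&(H<31)&(S>170)&(V>120)}[k]*255).astype(np.uint8)
c=ctrl.camera('top')
def reg(m,x0,x1,y0,y1):
    z=np.zeros_like(m); z[y0:y1,x0:x1]=m[y0:y1,x0:x1]
    cs,_=cv2.findContours(z,cv2.RETR_CCOMP,cv2.CHAIN_APPROX_NONE); return max(cs,key=cv2.contourArea)
def rect(cn,z,lab):
    P=np.array([onz(c,*p[0],z)[:2] for p in cn],np.float32); r=cv2.minAreaRect(P); print(lab,r, 'box',cv2.boxPoints(r).round(4).tolist())
rect(reg(mask(c,'red'),335,362,188,212),.126,'handle')
cy=reg(mask(c,'yel'),195,232,175,215); rect(cy,.096,'tab')
m=mask(c,'yel'); x,y,w,h=cv2.boundingRect(cy); print(x,y,w,h)
g=cv2.resize(c['img'][175:235,190:370],None,fx=4,fy=4,interpolation=cv2.INTER_CUBIC)
s=ctrl.camera('scene'); g2=cv2.resize(s['img'][215:285,195:275],None,fx=4,fy=4,interpolation=cv2.INTER_CUBIC)
g3=cv2.resize(s['img'][165:215,310:390],None,fx=4,fy=4,interpolation=cv2.INTER_CUBIC)
o=np.zeros((240+280,720,3),np.uint8); o[:240]=g; o[240:520,:320]=g2; o[240:440,330:650]=g3
cv2.imwrite('pics/crop1.png',o[:,:,::-1])
E
```

```text
Traceback (most recent call last):
ValueError: max() iterable argument is empty
```

```bash
cat > m.py <<'E'
from h import *
def mask(c,k):
    h=cv2.cvtColor(c['img'],cv2.COLOR_RGB2HSV).astype(int); H,S,V=h[...,0],h[...,1],h[...,2]
    return ({'red':((H<8)|(H>172))&(S>140)&(V>90),'yel':(H>20)&(H<33)&(S>150)&(V>100)}[k]*255).astype(np.uint8)
def reg(m,x0,x1,y0,y1):
    z=np.zeros_like(m); z[y0:y1,x0:x1]=m[y0:y1,x0:x1]
    cs,_=cv2.findContours(z,cv2.RETR_CCOMP,cv2.CHAIN_APPROX_NONE); return max(cs,key=cv2.contourArea)
def rect(c,cn,z,lab):
    P=np.array([onz(c,*p[0],z)[:2] for p in cn],np.float32); r=cv2.minAreaRect(P); print(lab,r, 'box',cv2.boxPoints(r).round(4).tolist())
E
python3 - <<'E'
from m import *
c=ctrl.camera('top'); s=ctrl.camera('scene')
g=cv2.resize(c['img'][175:235,190:370],None,fx=4,fy=4,interpolation=cv2.INTER_CUBIC)
g2=cv2.resize(s['img'][215:285,195:275],None,fx=4,fy=4,interpolation=cv2.INTER_CUBIC)
g3=cv2.resize(s['img'][165:215,310:390],None,fx=4,fy=4,interpolation=cv2.INTER_CUBIC)
o=np.zeros((240+280,720,3),np.uint8); o[:240]=g; o[240:520,:320]=g2; o[240:440,330:650]=g3
cv2.imwrite('pics/crop1.png',o[:,:,::-1])
h=cv2.cvtColor(c['img'],cv2.COLOR_RGB2HSV); print(h[201,347],h[186,210],h[195,212])
rect(c,reg(mask(c,'red'),335,362,188,212),.126,'handle')
cy=reg(mask(c,'yel'),195,232,175,215); rect(c,cy,.096,'tab')
E
```

```text
[  2 136 247] [ 27 132 243] [71 30 67]
handle ((0.5881474018096924, -0.1455429643392563), (0.02397780865430832, 0.014592766761779785), 34.72361373901367) box [[0.5741000175476074, -0.14640000462532043], [0.5824000239372253, -0.15839999914169312], [0.6021999716758728, -0.14470000565052032], [0.5938000082969666, -0.13269999623298645]]Traceback (most recent call last):
  File "<stdin>", line 10, in <module>
  File "m.py", line 7, in reg
    cs,_=cv2.findContours(z,cv2.RETR_CCOMP,cv2.CHAIN_APPROX_NONE); return max(cs,key=cv2.contourArea)
                                                                          ~~~^^^^^^^^^^^^^^^^^^^^^^^^
ValueError: max() iterable argument is empty
```

View pics/crop1.png

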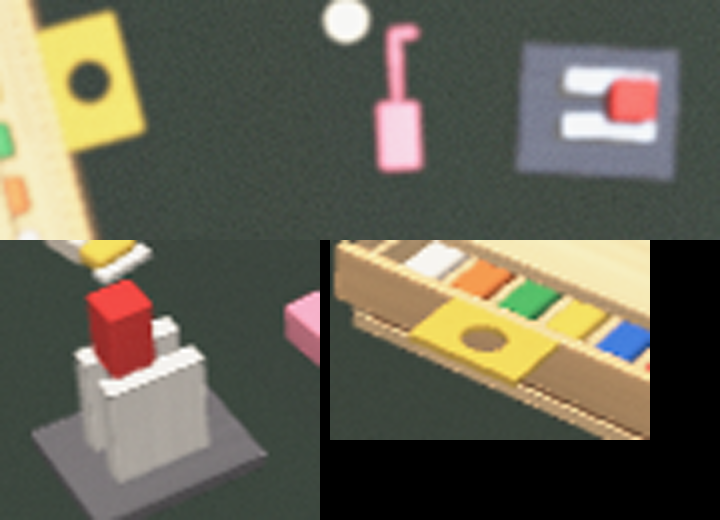

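```bash
sed -i "s/S>140/S>110/; s/S>150)&(V>100)/S>100)\&(V>180)/" m.py; cat > a.py <<'E'
from m import *
def tri(a,b):
    (o1,d1),(o2,d2)=a,b
    A=np.c_[d1,-d2]; t=np.linalg.lstsq(A,o2-o1,rcond=None)[0]; p,q=o1+t[0]*d1,o2+t[1]*d2; return (p+q)/2,np.linalg.norm(p-q)
E
python3 - <<'E'
from a import *
c=ctrl.camera('top'); s=ctrl.camera('scene')
rect(c,reg(mask(c,'red'),335,362,188,212),.126,'handle')
rect(c,reg(mask(c,'yel'),195,232,175,215),.096,'tab')
# hole: dark blob enclosed by yellow
def dark(c,x0,x1,y0,y1,t):
    g=c['img'][y0:y1,x0:x1].max(2); cs,_=cv2.findContours(((g<t)*255).astype(np.uint8),cv2.RETR_LIST,2)
    for k in cs:
        M=cv2.moments(k)
        if M['m00']>10: print('  blob',M['m00'],M['m10']/M['m00']+x0,M['m01']/M['m00']+y0)
dark(c,205,220,188,203,150); dark(s,338,360,182,196,150)
print('hole',onz(c,212,195.25,.096),'scene',onz(s,310+(485-330)/4,165+(339-240)/4,.093))
print('handle top', onz(c,348.25,200.25,.126), 'base',onz(c,339.5,202.75,.012))
for p in[(525,43),(680,50),(672,180),(516,170)]: print(onz(c,190+p[0]/4,175+p[1]/4,.012).round(4))
for p in[(562,79),(657,85),(657,127),(562,125)]: print('wall',onz(c,190+p[0]/4,175+p[1]/4,.08).round(4))
for p in[(88,294),(125,281),(152,302),(116,318)]: print('handle scene',onz(s,195+p[0]/4,215+(p[1]-240)/4,.126).round(4))
E
```

```text
handle ((0.5930842161178589, -0.15351173281669617), (0.028101110830903053, 0.023054687306284904), 89.09760284423828) box [[0.5813000202178955, -0.16740000247955322], [0.6043999791145325, -0.16769999265670776], [0.6047999858856201, -0.1395999938249588], [0.5817999839782715, -0.13930000364780426]]
tab ((0.6107029914855957, 0.1957705318927765), (0.08208975940942764, 0.052445415407419205), 14.968750953674316) box [[0.564300000667572, 0.21050000190734863], [0.5777999758720398, 0.1597999930381775], [0.6571000218391418, 0.1809999942779541], [0.6435999870300293, 0.23170000314712524]]
  blob 63.0 211.63492063492063 195.06878306878306
hole [0.60973686 0.19600871 0.096     ] scene [0.61141217 0.19764015 0.093     ]
handle top [ 0.59119707 -0.15538799  0.126     ] base [ 0.59295587 -0.14698441  0.012     ]
[ 0.6411 -0.0966  0.012 ]
[ 0.6352 -0.2051  0.012 ]
[ 0.5443 -0.1979  0.012 ]
[ 0.5523 -0.0891  0.012 ]
wall [ 0.6097 -0.1151  0.08  ]
wall [ 0.6051 -0.178   0.08  ]
wall [ 0.5773 -0.1776  0.08  ]
wall [ 0.5792 -0.1146  0.08  ]
handle scene [ 0.5823 -0.1673  0.126 ]
handle scene [ 0.5847 -0.145   0.126 ]
handle scene [ 0.6089 -0.1423  0.126 ]
handle scene [ 0.6088 -0.1653  0.126 ]
```

apply_moves([
  [0, 1.93, -3.32, 0, 0, 0, 0.0165],
  [0, 1.93, -3.32, 0, 0, 0, 0.0165],
  [0, 1.93, -3.32, 0, 0, 0, 0.0165],
  [0, 1.93, -3.32, 0, 0, 0, 0.0165],
  [0, 1.93, -3.32, 0, 0, 0, 0.0165],
  [0, 1.93, -3.32, 0, 0, 0, 0.0165],
  [0, 1.93, -3.32, 0, 0, 0, 0.0165],
  [0, 1.93, -3.32, 0, 0, 0, 0.0165],
  [0, 1.93, -3.32, 0, 0, 0, 0.0165],
  [0, 1.93, -3.32, 0, 0, 0, 0.0165],
], grip_force=50)

```text
time_s: 1.35
ee_pos: [0.401, 0.1759, 0.2306]
eef_rot: [3.141, 0.0, 2.921]
force: [0.4, 0.3, -0.5]
grip_width: 0.0941
grip_force: 0.0
```

apply_moves([
  [0, 1.93, -3.32, 0, 0, 0, 0.0165],
  [0, 1.93, -3.32, 0, 0, 0, 0.0165],
  [0, 1.93, -3.32, 0, 0, 0, 0.0165],
  [0, 1.93, -3.32, 0, 0, 0, 0.0165],
  [0, 1.93, -3.32, 0, 0, 0, 0.0165],
  [0, 1.93, -3.32, 0, 0, 0, 0.0165],
  [0, 1.93, -3.32, 0, 0, 0, 0.0165],
  [0, 1.93, -3.32, 0, 0, 0, 0.0165],
  [0, 1.93, -3.32, 0, 0, 0, 0.0165],
  [0, 1.93, -3.32, 0, 0, 0, 0.0165],
])

```text
time_s: 2.35
ee_pos: [0.594, -0.1562, 0.2304]
eef_rot: [3.142, 0.0, 3.085]
force: [-0.3, 0.4, 0.6]
grip_width: 0.0938
grip_force: 0.0
```

apply_moves([
  [0, 0, 0, 0, 0, 0, 0],
  [0, 0, 0, 0, 0, 0, 0],
  [0, 0, 0, 0, 0, 0, 0],
])

```text
time_s: 2.65
ee_pos: [0.5932, -0.1538, 0.2305]
eef_rot: [3.141, -0.0, 3.085]
force: [-0.7, 0.7, -0.3]
grip_width: 0.0937
grip_force: 0.0
```

apply_moves([
  [0, 0, 0, -1.5, 0, 0, 0],
  [0, 0, 0, -1.5, 0, 0, 0],
  [0, 0, 0, -1.5, 0, 0, 0],
  [0, 0, 0, -1.5, 0, 0, 0],
  [0, 0, 0, -1.5, 0, 0, 0],
  [0, 0, 0, -1.5, 0, 0, 0],
  [0, 0, 0, -1.5, 0, 0, 0],
  [0, 0, 0, -0.9, 0, 0, 0],
  [0, 0, 0, -0.5, 0, 0, 0],
  [0, 0, 0, 0, 0, 0, 0],
], grip_force=50)

```text
time_s: 3.65
ee_pos: [0.5933, -0.1546, 0.1109]
eef_rot: [3.141, -0.001, 3.085]
force: [-0.8, -0.1, 0.5]
grip_width: 0.0937
grip_force: 0.0
```

apply_moves([
  [255, 0, 0, 0, 0, 0, 0],
  [255, 0, 0, 0, 0, 0, 0],
  [255, 0, 0, 0, 0, 0, 0],
  [255, 0, 0, 0, 0, 0, 0],
  [255, 0, 0, 0, 0, 0, 0],
  [255, 0, 0, 0, 0, 0, 0],
  [255, 0, 0, 0, 0, 0, 0],
  [255, 0, 0, 0, 0, 0, 0],
])

```text
time_s: 4.45
ee_pos: [0.5935, -0.1547, 0.1114]
eef_rot: [-3.142, -0.0, 3.085]
force: [0.3, -0.7, -0.3]
grip_width: 0.0333
grip_force: 0.0
```

Still closing; a little more, then lift 10 cm.

apply_moves([
  [255, 0, 0, 0, 0, 0, 0],
  [255, 0, 0, 0, 0, 0, 0],
  [255, 0, 0, 0, 0, 0, 0],
  [255, 0, 0, 0, 0, 0, 0],
])

```text
time_s: 4.85
ee_pos: [0.5934, -0.1547, 0.1114]
eef_rot: [3.142, -0.0, 3.085]
force: [0.3, -0.6, 0.2]
grip_width: 0.0275
grip_force: 50.0
```

apply_moves([
  [255, 0, 0, 0.5, 0, 0, 0],
  [255, 0, 0, 1, 0, 0, 0],
  [255, 0, 0, 1.5, 0, 0, 0],
  [255, 0, 0, 1.5, 0, 0, 0],
  [255, 0, 0, 1.5, 0, 0, 0],
  [255, 0, 0, 1.5, 0, 0, 0],
  [255, 0, 0, 1.5, 0, 0, 0],
  [255, 0, 0, 1, 0, 0, 0],
  [255, 0, 0, 0, 0, 0, 0],
  [255, 0, 0, 0, 0, 0, 0],
])

```text
time_s: 5.85
ee_pos: [0.5933, -0.1546, 0.211]
eef_rot: [3.141, -0.001, 3.085]
force: [-0.2, -1.0, -1.9]
grip_width: 0.0277
grip_force: 50.0
```

```bash
python3 - <<'E'
from a import *
o=ctrl.get_obs(); print(o['ee_pos'],o['eef_rot'],o['grip_width'])
s=ctrl.camera('scene'); u,v=proj(s,[.593,-.155,.15]); u,v=int(u),int(v); print(u,v)
cv2.imwrite('pics/lift.png',cv2.resize(s['img'][v-60:v+60,u-60:u+60],None,fx=4,fy=4,interpolation=cv2.INTER_CUBIC)[:,:,::-1])
E
```

```text
[ 0.59333866 -0.15460044  0.2110462 ] [ 3.14146564e+00 -5.23794828e-04  3.08481181e+00] 0.027681883916934186
223 220
```

View pics/lift.png

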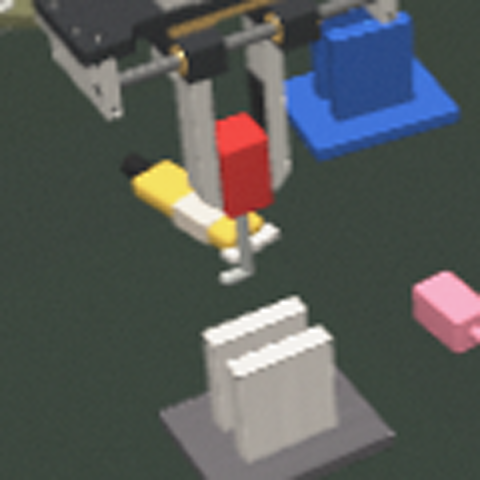

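apply_moves([
  [255, 0.1, 1.7, 0, 0, 0, 0.032],
  [255, 0.17, 4, 0, 0, 0, 0.032],
  [255, 0.17, 4, 0, 0, 0, 0.032],
  [255, 0.17, 4, 0, 0, 0, 0.032],
  [255, 0.17, 4, 0, 0, 0, 0.032],
  [255, 0.17, 4, 0, 0, 0, 0.032],
  [255, 0.17, 4, 0, 0, 0, 0.032],
  [255, 0.17, 4, 0, 0, 0, 0.032],
  [255, 0.18, 4, 0, 0, 0, 0.032],
  [255, 0.1, 2, 0, 0, 0, 0.032],
])

```text
time_s: 6.9
ee_pos: [0.6081, 0.2063, 0.2107]
eef_rot: [3.141, -0.001, -2.873]
force: [0.6, -0.0, -1.0]
grip_width: 0.0276
grip_force: 50.0
```

apply_moves([
  [255, 0, 0, -0.7, 0, 0, 0],
  [255, 0, 0, -0.8, 0, 0, 0],
  [255, 0, 0, -0.3, 0, 0, 0],
  [255, 0, 0, 0, 0, 0, 0],
  [255, 0, 0, 0, 0, 0, 0],
])

```text
time_s: 7.4
ee_pos: [0.6093, 0.2016, 0.1936]
eef_rot: [-3.142, 0.0, -2.88]
force: [0.9, 0.3, 0.2]
grip_width: 0.0278
grip_force: 50.0
```

```bash
python3 - <<'E'
from a import *
o=ctrl.get_obs(); print(o['ee_pos'],o['eef_rot'],o['force'])
s=ctrl.camera('scene'); u,v=proj(s,[.61,.196,.11]); u,v=int(u),int(v); print(u,v)
cv2.imwrite('pics/hover.png',cv2.resize(s['img'][v-40:v+40,u-50:u+50],None,fx=6,fy=6,interpolation=cv2.INTER_CUBIC)[:,:,::-1])
e=o['ee_pos']; t=o['eef_rot'][2]; 
pd=np.array([.259,-.966,0]); h=e-[0,0,.0314]
for n,P in dict(rodend=h-[0,0,.049],tip=h-[0,0,.049]+.016*pd,under=h,hole=np.array([.6105,.1965,.096])).items():
    a=proj(s,P); print(n,P.round(4),a.round(1),((a-[u-50,v-40])*6).round())
E
```

```text
[0.60930563 0.20162006 0.19359086] [-3.14156878e+00  9.43737968e-05 -2.87955573e+00] [0.91092165 0.27166128 0.23987371]
348 184
rodend [0.6093 0.2016 0.1132] [350.  182.3] [312. 230.]
tip [0.6134 0.1862 0.1132] [346.5 185.2] [291. 247.]
under [0.6093 0.2016 0.1622] [351.5 166. ] [321. 132.]
hole [0.6105 0.1965 0.096 ] [348.3 188.8] [302. 269.]
```

View pics/hover.png

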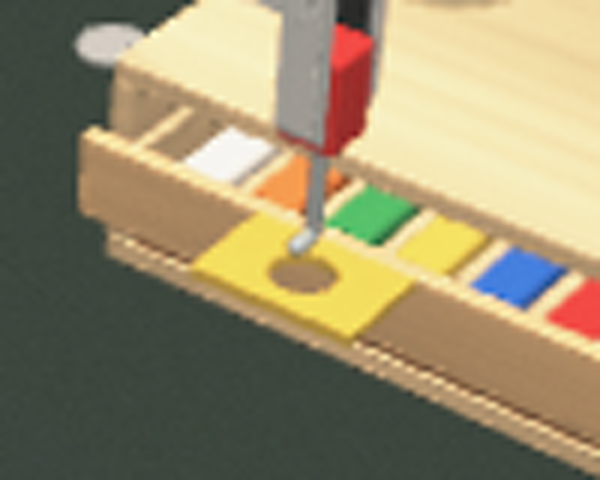

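apply_moves([
  [255, 0.05, -0.05, -0.5, 0, 0, 0],
  [255, 0, 0, -0.5, 0, 0, 0],
  [255, 0, 0, -0.1, 0, 0, 0],
  [255, 0, 0, -0.1, 0, 0, 0],
  [255, 0, 0, -0.1, 0, 0, 0],
  [255, 0, 0, -0.1, 0, 0, 0],
  [255, 0, 0, -0.1, 0, 0, 0],
  [255, 0, 0, -0.1, 0, 0, 0],
])

```text
time_s: 8.25
ee_pos: [0.6097, 0.2019, 0.1774]
eef_rot: [-3.142, 0.0, -2.878]
force: [-0.0, -0.2, -1.3]
grip_width: 0.0277
grip_force: 50.0
```

apply_moves([
  [255, 0, 0, -0.1, 0, 0, 0],
  [255, 0, 0, -0.1, 0, 0, 0],
  [255, 0, 0, -0.2, 0, 0, 0],
  [255, 0, 0, -0.2, 0, 0, 0],
  [255, 0, 0, -0.2, 0, 0, 0],
])

```text
time_s: 8.75
ee_pos: [0.6097, 0.2019, 0.1692]
eef_rot: [3.142, -0.0, -2.878]
force: [0.6, 0.5, -0.7]
grip_width: 0.0277
grip_force: 50.0
```

apply_moves([
  [255, 0, 0, -0.3, 0, 0, 0],
  [255, 0, 0, -0.4, 0, 0, 0],
  [255, 0, 0, -0.5, 0, 0, 0],
  [255, 0, 0, -0.5, 0, 0, 0],
  [255, 0, 0, -0.4, 0, 0, 0],
  [255, 0, 0, 0, 0, 0, 0],
  [255, 0, 0, 0, 0, 0, 0],
  [255, 0, 0, 0, 0, 0, 0],
])

```text
time_s: 9.55
ee_pos: [0.6098, 0.2019, 0.1487]
eef_rot: [3.142, 0.0, -2.878]
force: [0.6, -0.3, -0.9]
grip_width: 0.0277
grip_force: 50.0
```

apply_moves([
  [255, 0.08, -0.29, 0, 0, 0, 0],
  [255, 0.08, -0.29, 0, 0, 0, 0],
  [255, 0.08, -0.29, 0, 0, 0, 0],
  [255, 0.05, -0.19, 0, 0, 0, 0],
  [255, 0.026, -0.097, 0, 0, 0, 0],
  [255, 0.026, -0.097, 0, 0, 0, 0],
  [255, 0.026, -0.097, 0, 0, 0, 0],
  [255, 0.026, -0.097, 0, 0, 0, 0],
  [255, 0.026, -0.097, 0, 0, 0, 0],
  [255, 0.026, -0.097, 0, 0, 0, 0],
])

```text
time_s: 10.55
ee_pos: [0.614, 0.1858, 0.1484]
eef_rot: [3.141, 0.0, -2.878]
force: [-0.8, 3.5, -0.9]
grip_width: 0.0277
grip_force: 50.0
```

apply_moves([
  [255, 0.026, -0.097, 0, 0, 0, 0],
  [255, 0.026, -0.097, 0, 0, 0, 0],
  [255, 0.026, -0.097, 0, 0, 0, 0],
  [255, 0.026, -0.097, 0, 0, 0, 0],
])

```text
time_s: 10.95
ee_pos: [0.6152, 0.1815, 0.1484]
eef_rot: [3.142, -0.0, -2.878]
force: [-1.4, 3.5, -2.0]
grip_width: 0.0277
grip_force: 50.0
```

apply_moves([
  [255, 0.05, -0.19, 0, 0, 0, 0],
  [255, 0.065, -0.242, 0, 0, 0, 0],
  [255, 0.065, -0.242, 0, 0, 0, 0],
  [255, 0.065, -0.242, 0, 0, 0, 0],
  [255, 0.065, -0.242, 0, 0, 0, 0],
  [255, 0.065, -0.242, 0, 0, 0, 0],
  [255, 0.065, -0.242, 0, 0, 0, 0],
  [255, 0.065, -0.242, 0, 0, 0, 0],
  [255, 0.065, -0.242, 0, 0, 0, 0],
  [255, 0.065, -0.242, 0, 0, 0, 0],
])

```text
time_s: 11.95
ee_pos: [0.6216, 0.1577, 0.1484]
eef_rot: [-3.142, -0.0, -2.878]
force: [-1.0, 2.6, -1.6]
grip_width: 0.0276
grip_force: 50.0
```

apply_moves([
  [255, 0.065, -0.242, 0, 0, 0, 0],
  [255, 0.065, -0.242, 0, 0, 0, 0],
  [255, 0.065, -0.242, 0, 0, 0, 0],
  [255, 0.065, -0.242, 0, 0, 0, 0],
  [255, 0.065, -0.242, 0, 0, 0, 0],
  [255, 0.065, -0.242, 0, 0, 0, 0],
  [255, 0.065, -0.242, 0, 0, 0, 0],
  [255, 0.05, -0.19, 0, 0, 0, 0],
  [255, 0.026, -0.097, 0, 0, 0, 0],
  [255, 0.026, -0.097, 0, 0, 0, 0],
])

```text
time_s: 12.95
ee_pos: [0.6271, 0.137, 0.1484]
eef_rot: [-3.142, -0.0, -2.878]
force: [-1.0, 2.5, -0.9]
grip_width: 0.0281
grip_force: 50.0
```

apply_moves([
  [255, 0.026, -0.097, 0, 0, 0, 0],
  [255, 0.026, -0.097, 0, 0, 0, 0],
  [255, 0.026, -0.097, 0, 0, 0, 0],
  [255, 0.026, -0.097, 0, 0, 0, 0],
  [255, 0.026, -0.097, 0, 0, 0, 0],
  [255, 0.026, -0.097, 0, 0, 0, 0],
])

```text
time_s: 13.55
ee_pos: [0.6287, 0.1312, 0.1484]
eef_rot: [-3.142, -0.0, -2.878]
force: [-1.2, 2.8, -1.5]
grip_width: 0.028
grip_force: 50.0
```

apply_moves([
  [255, 0.021, -0.077, 0, 0, 0, 0],
  [255, 0.021, -0.077, 0, 0, 0, 0],
  [255, 0.021, -0.077, 0, 0, 0, 0],
  [255, 0.021, -0.077, 0, 0, 0, 0],
])

```text
time_s: 13.95
ee_pos: [0.6295, 0.1281, 0.1484]
eef_rot: [-3.142, -0.0, -2.878]
force: [-1.2, 2.5, -1.0]
grip_width: 0.0273
grip_force: 50.0
```

apply_moves([
  [255, 0.021, -0.077, 0, 0, 0, 0],
  [255, 0.021, -0.077, 0, 0, 0, 0],
  [255, 0.021, -0.077, 0, 0, 0, 0],
  [255, 0.021, -0.077, 0, 0, 0, 0],
])

```text
time_s: 14.35
ee_pos: [0.6303, 0.1251, 0.1484]
eef_rot: [-3.142, -0.0, -2.878]
force: [-1.6, 2.2, -1.6]
grip_width: 0.0277
grip_force: 50.0
```

apply_moves([
  [255, 0.021, -0.077, 0, 0, 0, 0],
  [255, 0.021, -0.077, 0, 0, 0, 0],
  [255, 0.021, -0.077, 0, 0, 0, 0],
  [255, 0.021, -0.077, 0, 0, 0, 0],
])

```text
time_s: 14.75
ee_pos: [0.6312, 0.122, 0.1485]
eef_rot: [-3.142, -0.0, -2.878]
force: [-2.0, 1.8, -0.3]
grip_width: 0.0277
grip_force: 50.0
```

apply_moves([
  [255, 0.021, -0.077, 0, 0, 0, 0],
  [255, 0.021, -0.077, 0, 0, 0, 0],
  [255, 0.021, -0.077, 0, 0, 0, 0],
  [255, 0.021, -0.077, 0, 0, 0, 0],
])

```text
time_s: 15.15
ee_pos: [0.632, 0.1189, 0.1484]
eef_rot: [-3.142, -0.0, -2.878]
force: [-2.4, 3.2, -1.9]
grip_width: 0.0276
grip_force: 50.0
```

apply_moves([
  [255, 0.021, -0.077, 0, 0, 0, 0],
  [255, 0.021, -0.077, 0, 0, 0, 0],
  [255, 0.021, -0.077, 0, 0, 0, 0],
  [255, 0.021, -0.077, 0, 0, 0, 0],
])

```text
time_s: 15.55
ee_pos: [0.6329, 0.1158, 0.1484]
eef_rot: [-3.142, -0.0, -2.878]
force: [-1.4, 1.6, -2.0]
grip_width: 0.0281
grip_force: 50.0
```

apply_moves([
  [255, 0.021, -0.077, 0, 0, 0, 0],
  [255, 0.021, -0.077, 0, 0, 0, 0],
  [255, 0.021, -0.077, 0, 0, 0, 0],
  [255, 0.021, -0.077, 0, 0, 0, 0],
])

```text
time_s: 15.95
ee_pos: [0.6337, 0.1127, 0.1484]
eef_rot: [-3.142, -0.0, -2.878]
force: [-3.2, 2.4, -1.4]
grip_width: 0.0276
grip_force: 50.0
```

```bash
python3 - <<'E'
from a import *
o=ctrl.get_obs(); e=o['ee_pos']; print(e,o['force'],o['moment'])
s=ctrl.camera('scene'); u,v=map(int,proj(s,[.634,.113,.096])); print(u,v)
cv2.imwrite('pics/pull.png',cv2.resize(s['img'][v-40:v+40,u-50:u+50],None,fx=6,fy=6,interpolation=cv2.INTER_CUBIC)[:,:,::-1])
print('hook axis at tab top',((proj(s,np.r_[e[:2],.096])-[u-50,v-40])*6).round())
c=ctrl.camera('top')
rect(c,reg(mask(c,'yel'),225,265,170,225),.096,'tab')
E
```

```text
[0.63369154 0.1127329  0.14841164] [-3.17990967  2.36522727 -1.35794207] [ 0.55368339  0.50974396 -0.06530138]
329 205
hook axis at tab top [300. 241.]
tab ((0.6121716499328613, 0.11803759634494781), (0.019363395869731903, 0.053025100380182266), 4.261203765869141) box [[0.6004999876022339, 0.14380000531673431], [0.6044999957084656, 0.0908999964594841], [0.6237999796867371, 0.09229999780654907], [0.6198999881744385, 0.1451999992132187]]
```

View pics/pull.png

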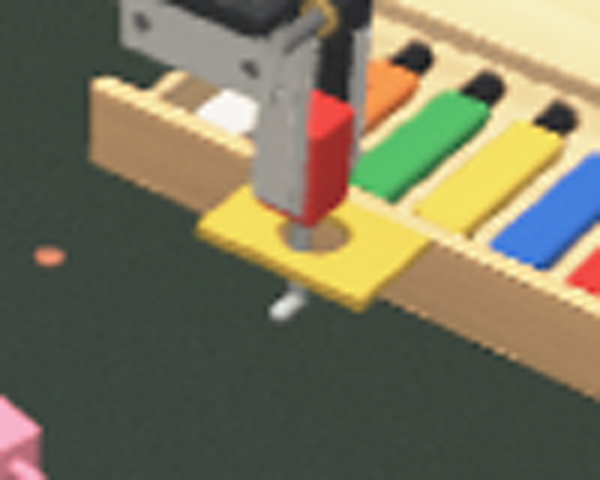

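apply_moves([
  [255, 0.02, -0.077, 0, 0, 0, 0],
  [255, 0.02, -0.077, 0, 0, 0, 0],
  [255, 0.02, -0.077, 0, 0, 0, 0],
  [255, 0.02, -0.077, 0, 0, 0, 0],
])

```text
time_s: 16.45
ee_pos: [0.6343, 0.1106, 0.1484]
eef_rot: [3.14, -0.0, -2.878]
force: [-3.0, 8.6, -0.3]
grip_width: 0.0278
grip_force: 50.0
```

apply_moves([
  [255, 0.01, -0.04, 0, 0, 0, 0],
  [255, 0.01, -0.04, 0, 0, 0, 0],
  [255, 0, 0, 0, 0, 0, 0],
])

```text
time_s: 16.75
ee_pos: [0.6345, 0.1098, 0.1484]
eef_rot: [3.14, -0.0, -2.878]
force: [-3.0, 7.7, -1.2]
grip_width: 0.0276
grip_force: 50.0
```

apply_moves([
  [255, 0.01, -0.04, 0, 0, 0, 0],
  [255, 0.01, -0.04, 0, 0, 0, 0],
  [255, 0, 0, 0, 0, 0, 0],
])

```text
time_s: 17.05
ee_pos: [0.6347, 0.1091, 0.1484]
eef_rot: [3.14, -0.0, -2.878]
force: [-4.0, 9.1, -1.3]
grip_width: 0.0281
grip_force: 50.0
```

apply_moves([
  [255, 0.01, -0.04, 0, 0, 0, 0],
  [255, 0.01, -0.04, 0, 0, 0, 0],
  [255, 0, 0, 0, 0, 0, 0],
])

```text
time_s: 17.35
ee_pos: [0.6349, 0.1083, 0.1484]
eef_rot: [3.14, -0.0, -2.878]
force: [-3.9, 8.9, -1.0]
grip_width: 0.0279
grip_force: 50.0
```

apply_moves([
  [255, 0.01, -0.04, 0, 0, 0, 0],
  [255, 0, 0, 0, 0, 0, 0],
])

```text
time_s: 17.55
ee_pos: [0.6349, 0.1082, 0.1484]
eef_rot: [3.139, 0.0, -2.878]
force: [-3.4, 10.6, -1.6]
grip_width: 0.0277
grip_force: 50.0
```

apply_moves([
  [255, 0.01, -0.02, 0, 0, 0, 0],
  [255, 0, 0, 0, 0, 0, 0],
  [255, 0, 0, 0, 0, 0, 0],
])

```text
time_s: 17.85
ee_pos: [0.635, 0.1081, 0.1484]
eef_rot: [3.139, -0.0, -2.878]
force: [-4.3, 10.8, -0.8]
grip_width: 0.0278
grip_force: 50.0
```

apply_moves([
  [255, 0.01, -0.03, 0, 0, 0, 0],
  [255, 0, 0, 0, 0, 0, 0],
  [255, 0, 0, 0, 0, 0, 0],
])

```text
time_s: 18.15
ee_pos: [0.635, 0.108, 0.1484]
eef_rot: [3.139, -0.0, -2.878]
force: [-3.9, 12.1, -1.2]
grip_width: 0.0278
grip_force: 50.0
```

apply_moves([
  [255, -0.05, 0.19, 0, 0, 0, 0],
  [255, -0.1, 0.39, 0, 0, 0, 0],
  [255, -0.1, 0.39, 0, 0, 0, 0],
  [255, -0.1, 0.39, 0, 0, 0, 0],
  [255, -0.1, 0.35, 0, 0, 0, 0],
  [255, 0, 0, 0, 0, 0, 0],
  [255, 0, 0, 0, 0, 0, 0],
])

```text
time_s: 18.85
ee_pos: [0.6309, 0.1235, 0.1484]
eef_rot: [-3.141, -0.0, -2.878]
force: [-0.4, 0.0, -0.9]
grip_width: 0.028
grip_force: 50.0
```

```bash
python3 - <<'E'
from a import *
o=ctrl.get_obs(); e=o['ee_pos']; print(e,o['force'],o['eef_rot'])
s=ctrl.camera('scene'); u,v=map(int,proj(s,[.634,.113,.096])); print(u,v)
cv2.imwrite('pics/rel.png',cv2.resize(s['img'][v-40:v+40,u-50:u+50],None,fx=6,fy=6,interpolation=cv2.INTER_CUBIC)[:,:,::-1])
print('hook axis at tab top',((proj(s,np.r_[e[:2],.096])-[u-50,v-40])*6).round())
E
```

```text
[0.63088933 0.12352709 0.14844804] [-0.43472171  0.01273739 -0.94387274] [-3.14145020e+00 -1.08846249e-05 -2.87818316e+00]
329 205
hook axis at tab top [315. 228.]
```

View pics/rel.png

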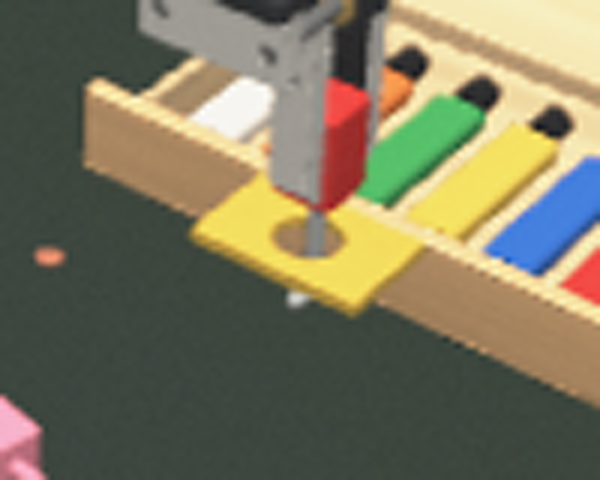

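apply_moves([
  [255, 0.02, -0.08, 0.4, 0, 0, 0],
  [255, 0, 0, 0.5, 0, 0, 0],
  [255, 0, 0, 0.5, 0, 0, 0],
  [255, 0, 0, 0.1, 0, 0, 0],
  [255, 0, 0, 0.1, 0, 0, 0],
  [255, 0, 0, 0.1, 0, 0, 0],
  [255, 0, 0, 0.1, 0, 0, 0],
  [255, 0, 0, 0.1, 0, 0, 0],
  [255, 0, 0, 0.1, 0, 0, 0],
])

```text
time_s: 19.8
ee_pos: [0.6311, 0.1227, 0.1685]
eef_rot: [3.142, -0.0, -2.878]
force: [-0.5, 0.8, -0.8]
grip_width: 0.0277
grip_force: 50.0
```

apply_moves([
  [255, 0, 0, 0.15, 0, 0, 0],
  [255, 0, 0, 0.15, 0, 0, 0],
  [255, 0, 0, 0.2, 0, 0, 0],
  [255, 0, 0, 0.2, 0, 0, 0],
  [255, 0, 0, 0.3, 0, 0, 0],
  [255, 0, 0, 0.4, 0, 0, 0],
])

```text
time_s: 20.4
ee_pos: [0.6311, 0.1227, 0.1826]
eef_rot: [3.142, -0.0, -2.878]
force: [0.0, 0.3, -0.5]
grip_width: 0.0277
grip_force: 50.0
```

apply_moves([
  [255, 0, 0, 0.9, 0, 0, 0],
  [255, 0, 0, 1, 0, 0, 0],
  [255, 0, 0, 1, 0, 0, 0],
  [255, 0, 0, 0, 0, 0, 0],
  [255, 0, 0, 0, 0, 0, 0],
])

```text
time_s: 20.9
ee_pos: [0.6311, 0.1227, 0.2117]
eef_rot: [-3.142, 0.0, -2.878]
force: [-0.7, -0.1, -1.3]
grip_width: 0.0277
grip_force: 50.0
```

apply_moves([
  [255, -0.2, -1.37, 0, 0, 0, -0.032],
  [255, -0.47, -3.5, 0, 0, 0, -0.04],
  [255, -0.5, -3.5, 0, 0, 0, -0.04],
  [255, -0.5, -3.5, 0, 0, 0, -0.04],
  [255, -0.5, -3.5, 0, 0, 0, -0.04],
  [255, -0.5, -3.5, 0, 0, 0, -0.04],
  [255, -0.5, -3.5, 0, 0, 0, -0.04],
  [255, -0.4, -3, 0, 0, 0, -0.04],
  [255, -0.2, -2, 0, 0, 0, -0.008],
  [255, 0, 0, 0, 0, 0, 0],
])

```text
time_s: 21.9
ee_pos: [0.5924, -0.154, 0.2109]
eef_rot: [-3.141, -0.001, 3.08]
force: [-0.1, 1.3, -0.2]
grip_width: 0.0276
grip_force: 50.0
```

apply_moves([
  [255, 0, 0, 0, 0, 0, 0],
  [255, 0, 0, 0, 0, 0, 0],
  [255, 0, 0, 0, 0, 0, 0],
])

```text
time_s: 22.2
ee_pos: [0.5934, -0.1502, 0.2114]
eef_rot: [3.142, -0.0, 3.086]
force: [0.2, -0.3, -0.9]
grip_width: 0.0276
grip_force: 50.0
```

```bash
python3 - <<'E'
from a import *
o=ctrl.get_obs(); e=o['ee_pos']; print(e,o['force'],o['eef_rot'])
s=ctrl.camera('scene'); u,v=223,220
cv2.imwrite('pics/back.png',cv2.resize(s['img'][v-40:v+50,u-50:u+50],None,fx=6,fy=6,interpolation=cv2.INTER_CUBIC)[:,:,::-1])
for z in (0,-.049):
  print('rod',((proj(s,e+[0,0,-.0314+z])-[u-50,v-40])*6).round())
E
```

```text
[ 0.59344436 -0.15015395  0.21136707] [ 0.18764926 -0.28144901 -0.94256525] [ 3.14150102e+00 -1.78461686e-04  3.08573756e+00]
rod [309. 173.]
rod [319. 279.]
```

View pics/back.png

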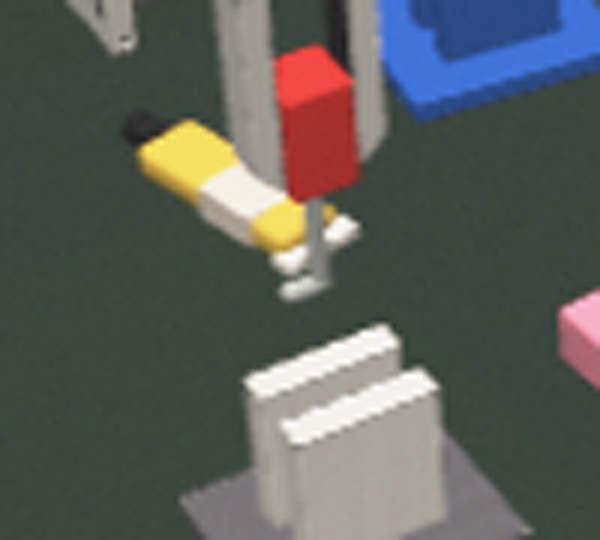

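apply_moves([
  [255, 0.02, 0, -0.8, 0, 0, 0],
  [255, 0, 0, -1.2, 0, 0, 0],
  [255, 0, 0, -1.2, 0, 0, 0],
  [255, 0, 0, -0.8, 0, 0, 0],
  [255, 0, 0, -0.5, 0, 0, 0],
  [255, 0, 0, -0.5, 0, 0, 0],
])

```text
time_s: 22.85
ee_pos: [0.5936, -0.151, 0.161]
eef_rot: [3.142, -0.0, 3.085]
force: [-0.8, 0.4, -0.6]
grip_width: 0.027
grip_force: 50.0
```

apply_moves([
  [255, 0, 0, -0.9, 0, 0, 0],
  [255, 0, 0, -1.2, 0, 0, 0],
  [255, 0, 0, -1.2, 0, 0, 0],
  [255, 0, 0, -0.8, 0, 0, 0],
  [255, 0, 0, -0.5, 0, 0, 0],
  [255, 0, 0, -0.2, 0, 0, 0],
  [255, 0, 0, -0.1, 0, 0, 0],
  [255, 0, 0, 0, 0, 0, 0],
  [255, 0, 0, 0, 0, 0, 0],
])

```text
time_s: 23.75
ee_pos: [0.5937, -0.151, 0.1128]
eef_rot: [-3.141, 0.001, 3.085]
force: [0.3, -0.3, -0.9]
grip_width: 0.0273
grip_force: 50.0
```

apply_moves([
  [255, 0, 0, -0.05, 0, 0, 0],
  [255, 0, 0, -0.05, 0, 0, 0],
  [255, 0, 0, -0.03, 0, 0, 0],
  [255, 0, 0, 0, 0, 0, 0],
])

```text
time_s: 24.15
ee_pos: [0.5937, -0.151, 0.1114]
eef_rot: [-3.142, 0.0, 3.085]
force: [-0.8, 0.6, 2.9]
grip_width: 0.0279
grip_force: 50.0
```

Resting on the wall tops. Release, then rise.

apply_moves([
  [200, 0, 0, 0, 0, 0, 0],
  [180, 0, 0, 0, 0, 0, 0],
  [160, 0, 0, 0, 0, 0, 0],
  [120, 0, 0, 0, 0, 0, 0],
  [80, 0, 0, 0, 0, 0, 0],
  [40, 0, 0, 0, 0, 0, 0],
  [0, 0, 0, 0, 0, 0, 0],
  [0, 0, 0, 0, 0, 0, 0],
  [0, 0, 0, 0, 0, 0, 0],
  [0, 0, 0, 0, 0, 0, 0],
])

```text
time_s: 25.15
ee_pos: [0.5936, -0.151, 0.1112]
eef_rot: [-3.142, 0.0, 3.085]
force: [-1.9, 0.2, 0.5]
grip_width: 0.0878
grip_force: 0.0
```

apply_moves([
  [0, 0, 0, 0.8, 0, 0, 0],
  [0, 0, 0, 1.5, 0, 0, 0],
  [0, 0, 0, 2, 0, 0, 0],
  [0, 0, 0, 2, 0, 0, 0],
  [0, 0, 0, 2, 0, 0, 0],
  [0, 0, 0, 2, 0, 0, 0],
  [0, 0, 0, 2, 0, 0, 0],
  [0, 0, 0, 0, 0, 0, 0],
  [0, 0, 0, 0, 0, 0, 0],
  [0, 0, 0, 0, 0, 0, 0],
])

```text
time_s: 26.15
ee_pos: [0.5933, -0.1509, 0.2333]
eef_rot: [3.141, -0.001, 3.085]
force: [0.3, -0.3, -0.3]
grip_width: 0.094
grip_force: 0.0
```

```bash
python3 - <<'E'
from a import *
o=ctrl.get_obs(); print(o['ee_pos'],o['grip_width'])
s=snap('scene'); 
cv2.imwrite('pics/fin.png',cv2.resize(s['img'][130:300,180:430],None,fx=3,fy=3,interpolation=cv2.INTER_CUBIC)[:,:,::-1])
E
```

```text
[ 0.5932664  -0.15088931  0.23330492] 0.09404653888442434
```

View pics/fin.png

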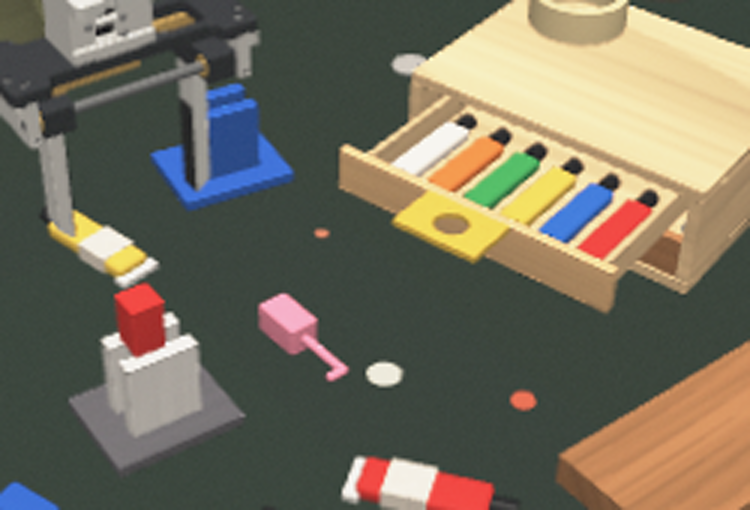

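The hook hangs upright in the stand (handle around (140,320)), the tray is out, and the gripper is clear of everything.

```bash
python3 -c "
from station import ctrl
print(ctrl.hand_in())"
```

```text
the job is handed in; nothing more can be done
None
```

I drew the tray out with the red hook until a steady pull of about 12.7 N no longer moved it, hung the hook upright in its stand again, and handed the job in at about 26 s; no verdict came back.

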